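# Slide the carving board into its locating notches and turn the catch over it

## Task

Push the plywood carving board, with the marble torso standing on it, along its rails until it drops into the locating notches, then push the red catch by its peg all the way round until it lies straight across the board's edge. Only push with the closed fingertips: do not lift the board, do not touch the torso, and leave the tools and other things around the rails where they are.

Things in the scene. Friction and masses are not known exactly. Their poses are not given: they have to be found in the camera images.
- rails: Fixed rail jig, plywood base 360 x 250 x 12 mm. Origin on the bench top below where the board's centre must end; x along the rails, the way to push; z up. Steel rails 24 mm wide at y = +-55, from x = -210 to +130, tops at z = 30. Wooden side guides (y = 82 to 94 either side, tops z = 45, yellow marks beside the notches) give the board 2 mm play a side. No end stop.
- seat (a point): Where the board's origin ends when it has dropped: rails x = 0, y = 0, z = 23 mm. Both rails have notches 21 mm wide along x and 7 mm deep, centred 70 mm before and 70 mm beyond this point; the board's two cleats drop into them together. A board pushed fast can skip over the notches.
- board: Loose plywood board 200 (x, parallel to the rails' x) x 160 x 20 mm, 0.4 kg; slab 9 to 29 mm above the origin. Below it two cross cleats, 16 mm wide, 9 mm deep, at x = +-70; origin at its centre, level with the cleats' undersides. It starts with cleats on the rails (rails z = 30, x = -115 to -60) and drops 7 mm to z = 23 at rails x = 0 (+-2.5 mm play). Sliding takes 3 to 12 N.
- batten (a point): Middle of the board's rear end face, where to push it (towards rails +x), 100 mm behind its origin and 30 mm above it. The face is formed by the slab and, standing on it, a dark wooden batten 16 mm thick, 150 mm wide, rising to 51 mm above the board's origin; in all, from 9 to 51 mm above the origin.
- torso_mid (a point): Middle (half-way up) of the loose white marble torso, 62 x 58 mm at the foot, 72 mm high, about 0.35 kg, standing on the board.
- torso_spot (a point): Point on the board's top face over which the torso stands.
- catch_pivot (a point): Pivot axis (vertical) of the red swing catch, on a post outside the guide at rails x = 55, y = 108 mm; the point is half-way up the catch's bar.
- catch (a joint): Catch angle. 0: bar along the rails' +x, beside the board's way; grows clockwise seen from above to 1.571 (stop), bar along the rails' -y across the board's edge. Stays where left. Bar 88 x 20 x 10 mm, underside 56, top 66 mm above the bench: it clears the seated board (slab top 52 mm) but strikes one that has not dropped.
- catch_peg (a point): Middle of the catch's upright red peg, 16 mm in diameter, 60 mm from the pivot axis; it stands on the bar from 66 to 98 mm above the bench (this point at 82 mm).
- hammer: Stone hammer lying on the bench, a bystander.
- brush: Bench brush lying on the bench, a bystander.
- chisel: Red-handled stone chisel 200 mm long lying on the bench beyond the front (+x) end of the rails, a bystander.
- tin: Tin can with red label, 68 mm wide, 90 mm high, a bystander.
- offcut: Marble offcut 80 x 60 x 50 mm, a bystander.
- mug: Blue mug 85 mm high, a bystander.
- wedge: Wooden wedge block 70 x 30 x 22 mm lying on the bench on the far side of the rails, a bystander.
- torso: The same marble torso; origin at the centre of its underside.
Things that resemble listed ones, but are neither listed nor needed, are in the scene too. What is shaped like the torso but turquoise or yellow is not meant.

How it is judged:
By the outcome, as a careful person would: the job done as asked, in the order asked, and still so for the second after the job is handed in, with the robot touching nothing.
It also fails if it takes over 58 s, if anything falls off the work surface, if the arm or the gripper's body presses on something with over 40 N, if the wrist force passes 120 N, or if a joint passes its speed limit or range.

## Robot

A 7-joint arm with a two-finger parallel gripper is mounted at the origin on the work surface. World frame = base frame: x ahead of the robot, y to its left, z up, the work surface at z = 0. Lengths are in m, angles in rad, forces in N, time in s.
With the tool pointing down it reaches from about 0.4 to 0.925 m from the base axis. Payload 4.1 kg.
Tool frame: the origin (TCP) lies midway between the tips of the shut fingers; the grasp point (between the pads) lies 19 mm behind it; z points along the fingers, y is the line along which they close (so a half turn about z gives the same grasp; the last joint's range is limited). The gripper opens to 85 mm and grips with 20 to 120 N. Pads are 22 mm wide; open, the fingers measure 114 mm over their backs; the gripper's body (76 mm by 85 mm) begins 54 mm behind the grasp point. The pads swing forward as they close: fully open they stand 13 mm farther back than shut.
Start: joints at [1.223, 0.398, 0.045, 1.537, -0.019, 1.207, -0.051], TCP at [0.16, -0.63, 0.231] pointing down, gripper open.
Joint ranges: [-2.82, 2.82], [-0.49, 2.23], [-1.37, 1.46], [0, 2.46], [-1.36, 4.5], [0.23, 2], [-2.94, 2.94]. Speed limits (rad/s): [2.57, 2.57, 3.14, 3.14, 3.14, 3.14, 3.14].

## Interface

Orientations are given as [roll, pitch, yaw] about the fixed x, y, z axes, in that order (R = Rz(yaw) Ry(pitch) Rx(roll)).
In Python, from station import r gives the robot as it stands.
- The arm moves only by the tool send_rows, never from a script. Its argument "steps" is text: rows parted by semicolons, each of 6 numbers parted by spaces: the shift along the tool's x, y, z in m, then the turn, a rotation vector about the tool's x, y, z in degrees. A call has 1 to 12 rows; each row shifts and turns the commanded pose from where the row before left it, along the tool's axes as they then stand; what a row does not reach is not made up. A row lasts 1/8 s, in which the tool goes at most 62.5 mm and 10.7 degrees, less where a joint would pass 70% of its speed; a pose out of reach is approached as far as the arm can. A call is refused whole if a number of a shift passes 0.0625 or a number of a turn 10.7, either way. A call with a gripper value outside its range is refused whole. "grip" is the closure in counts, from 0 (fully open) to 255 (shut), set as the call begins (left out, the last holds). The fingers move at their own pace and stop on an object; "newtons" is the grip in N (left out, the last holds). Time passes only in rows, so rows that do not move let the fingers close. It gives the time, the measured TCP pose, the force, the opening and the grip force at its end, in the units of the state.
- r.get_obs(): the state, without advancing time (a new reading comes with each control period).
- r.camera(name): name is "scene" or "top" or "wrist"; returns the picture (384x512x3 uint8, blue, green, red); there is no depth.
- r.camera_info(name): a dict with "intrinsics" (3x3 intrinsics, pixels), "origin" and "orientation" of the camera in the world. Camera axes: x right, y down, z forward; pixel columns grow to the right and rows downward; lengths in m; the calibration is good to about 2 mm. A picture is of the moment at which its call begins: read the wrist's pose just before it. camera_info takes no time and is no camera call; for the wrist camera it gives the pose at the moment of the call.
- r.job_done(): hands the job in; it is judged then, once.
The state is a dict: "t": time; "joint_positions": joint angles; "dq": joint speeds; "tau": joint torques, N m; "position": TCP position; "ee_rot": TCP orientation; "ft_force": force on the tool from outside, world axes, zero at the start; "wrist_torque": the same for the moment, N m; "opening": finger opening in m; "finger_force": force on a finger pad.
Only numpy, scipy, OpenCV 4.12 (cv2) and the standard library are available. Lean on these libraries where they do the work, as an engineer would, in place of code of your own. Each camera call takes 0.05 s, during which the arm holds its last target. There are 200 camera calls.

## Working session

There is one attempt and no reset: what is moved stays moved. The work goes in short steps, Python scripts to look and compute and a tool call to move; the robot and the scene stay as the last step left them, time stands still between calls to the robot, and variables do not carry over. Pictures are saved under pics/ and viewed, at most 10 in all, crops included, and the job is handed in when it is done.

Besides the shell and the picture viewer there is one more tool, called as a command line: name --argument value ..., lists and objects as JSON in quotes. send_rows: Moves the arm, as the interface text tells. Its arguments: {"type":"object","properties":{"steps":{"type":"string"},"grip":{"type":"number"},"newtons":{"type":"number"}},"required":["steps"]}

```bash
mkdir -p pics; cat > h.py <<'E'
import numpy as np, cv2
from station import r
def ray(n,u,v):
    i=r.camera_info(n);K=np.array(i["intrinsics"]);R=np.array(i["orientation"])
    if R.shape!=(3,3):
        from scipy.spatial.transform import Rotation as T
        R=T.from_euler('xyz',R).as_matrix() if R.size==3 else T.from_quat(R).as_matrix()
    return np.array(i["origin"]),R@np.linalg.solve(K,[u,v,1.])
def onz(n,u,v,z):
    o,d=ray(n,u,v);return o+d*(z-o[2])/d[2]
E
python3 - <<'E'
from h import *
for n in("scene","top"):
    cv2.imwrite(f"pics/{n}0.png",r.camera(n)); print(n,r.camera_info(n))
o=r.get_obs();print(o)
E
```

```text
scene {'intrinsics': array([[439.15580283,   0.        , 252.52431324],
       [  0.        , 439.15580283, 193.14144333],
       [  0.        ,   0.        ,   1.        ]]), 'origin': array([1.45711921, 0.51341418, 1.02393245]), 'orientation': array([-2.3101533 ,  0.01638745,  2.01870682])}
top {'intrinsics': array([[447.89478402,   0.        , 254.74277529],
       [  0.        , 447.89478402, 189.55373375],
       [  0.        ,   0.        ,   1.        ]]), 'origin': array([0.18046054, 0.04691565, 1.60836799]), 'orientation': array([-2.92139825,  0.00516879, -1.57591051])}
{'t': 0.1, 'joint_positions': array([ 1.22298423,  0.39909864,  0.04505105,  1.53771602, -0.01874574,
        1.20689263, -0.05068824]), 'dq': array([-0.00059845, -0.00224262,  0.00037951, -0.00261273, -0.00030773,
       -0.00054898,  0.00010769]), 'tau': array([ 3.85542487e-03, -4.76263011e+01,  1.37034550e+00, -2.54950780e+01,
        1.20371167e-02,  5.07006043e-03, -3.41138207e-05]), 'position': array([ 0.15996034, -0.62944496,  0.23039706]), 'ee_rot': array([-3.13990189e+00,  8.03203042e-05,  2.48906720e-01]), 'ft_force': array([ 0.06679098, -0.34358172, -0.07048368]), 'wrist_torque': array([0.02985522, 0.0014568 , 0.0047607 ]), 'finger_force': 0.0, 'opening': 0.08554435177006685}
```

View pics/top0.png

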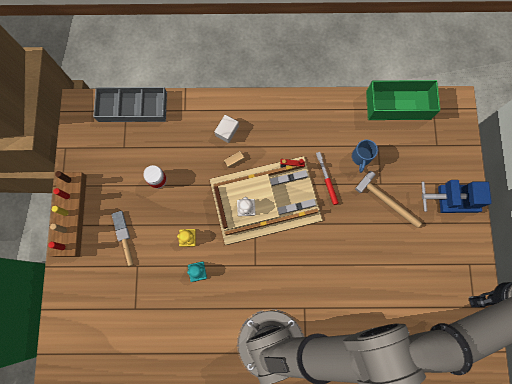

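View pics/scene0.png

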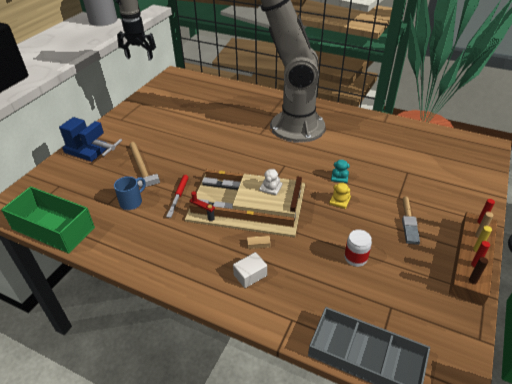

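The top view shows the rail jig, with its push direction pointing image-right and slightly up. The board is at the left, with its dark batten near (216,208), the white torso at (245,206) and the red catch at (292,162).

Look-alikes:
- **Torso:** white (245,206) is the one. Yellow (187,237) and turquoise (197,271) are not meant, and the white offcut is at (227,127).
- **Red catch:** (292,162) is the one. The red chisel is at (328,180) and the tin at (153,176).

Next I'll check the choice in one close crop.

```bash
python3 - <<'E'
from h import *
a=cv2.imread("pics/top0.png")[150:250,200:330]
cv2.imwrite("pics/c1.png",cv2.resize(a,None,fx=6,fy=6,interpolation=cv2.INTER_CUBIC))
E
```

```text
(no output)
```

View pics/c1.png

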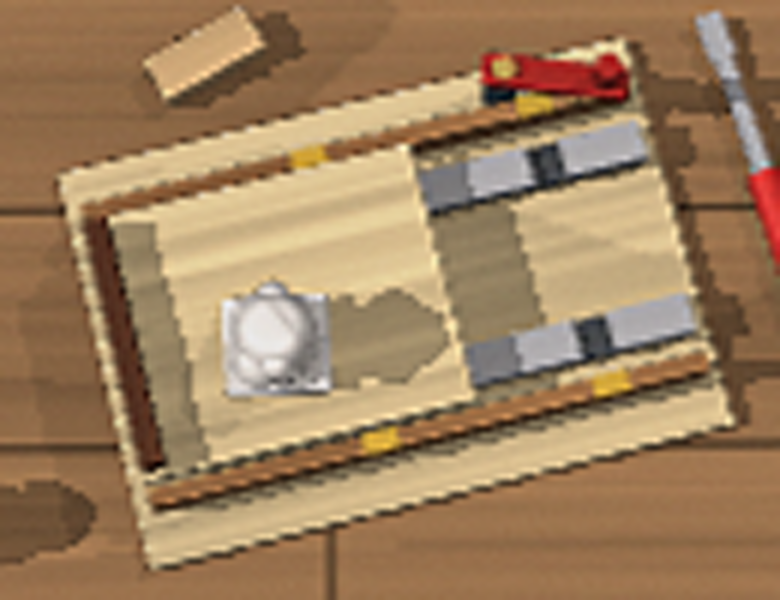

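The close crop confirms the choice. The white torso is on the board at crop (275,340), and the dark batten runs from (95,220) to (150,468). The catch pivot is at (503,66) and its peg at about (607,75), already turned slightly. The yellow marks are at (308,156), (534,104), (380,440) and (611,382).

```bash
cat >> h.py <<'E'
def rails():
    f=np.load("f.npz");return f["c"],float(f["yaw"])
def toR(p):
    c,y=rails();d=np.array(p)[:2]-c;return np.array([np.cos(y)*d[0]+np.sin(y)*d[1],-np.sin(y)*d[0]+np.cos(y)*d[1]])
def toW(x,y_):
    c,y=rails();return c+[np.cos(y)*x-np.sin(y)*y_,np.sin(y)*x+np.cos(y)*y_]
E
python3 - <<'E'
from h import *
def w(u,v,z,n="top"): return onz(n,200+u/6-.4,150+v/6-.4,z)[:2]
img=cv2.imread("pics/top0.png");hsv=cv2.cvtColor(img,cv2.COLOR_BGR2HSV)
m=cv2.inRange(hsv,(20,170,120),(32,255,255));m[:150]=0;m[250:]=0;m[:,:205]=0;m[:,330:]=0
n,l,s,ct=cv2.connectedComponentsWithStats(m)
for k in range(1,n): print(s[k],ct[k])
M=[w(308,156,.045),w(534,104,.045),w(380,440,.045),w(611,382,.045)]
Q=np.array([[-.07,.088],[.07,.088],[-.07,-.088],[.07,-.088]])
M=np.array(M);c=M.mean(0);A=(M-c).T@Q;yaw=np.arctan2(A[1,0]-A[0,1],A[0,0]+A[1,1])
np.savez("f.npz",c=c,yaw=yaw);print("c",c,"yaw",np.degrees(yaw))
print("res",[toR(p)-q for p,q in zip(M,Q)])
for nm,p in dict(bat1=(85,220,.081),bat2=(145,470,.081),front1=(412,148,.059),front2=(472,400,.059),piv=(503,66,.066),peg=(607,75,.098),tip=(625,95,.066),).items(): print(nm,toR(w(*p)),w(*p))
E
```

```text
[286 166   6   4  18] [288.27777778 167.16666667]
[249 174   6   4  16] [251.1875 175.8125]
[299 212   6   4  19] [301.36842105 213.52631579]
[260 221   7   5  19] [263.05263158 223.        ]
c [ 0.51223432 -0.02232493] yaw -76.41279550757115
res [array([-0.00010711,  0.00073222]), array([-0.00020507, -0.00070967]), array([-4.75466926e-05, -3.39764765e-04]), array([0.00035973, 0.00031722])]
bat1 [-0.20733712  0.07359166] [0.53505772 0.19649806]
bat2 [-0.20637647 -0.07779765] [0.38813095 0.15999917]
front1 [-0.0095266   0.07503653] [0.5829328 0.004563 ]
front2 [-0.01294857 -0.08040256] [ 0.43104    -0.02862733]
piv [0.05497904 0.10918145] [ 0.63127611 -0.05011585]
peg [0.10832396 0.08063407] [ 0.61605973 -0.10867432]
tip [0.12084852 0.07431166] [ 0.6128566  -0.12233366]
```

send_rows --steps "0.03 0 0 0 0 -2;0.055 0 0 0 0 -5;0.055 0 -0.004 0 0 -5;0.055 0 -0.004 0 0 -5;0.055 0 -0.004 0 0 -5;0.055 0 -0.004 0 0 -5;0.055 0 -0.004 0 0 -5;0.055 0 -0.004 0 0 -5;0.055 0 -0.004 0 0 -5;0.055 0 -0.004 0 0 -5;0.055 0 -0.004 0 0 -5;0.0 0 0 0 0 0" --grip 255

```text
t: 1.6
position: [0.6091, -0.2793, 0.2677]
ee_rot: [3.141, -0.006, 1.17]
ft_force: [-0.1, 0.2, -0.4]
opening: -0.0003
finger_force: 0.0
```

```bash
python3 - <<'E'
from h import *
o=r.get_obs();i=r.camera_info("wrist");cv2.imwrite("pics/w1.png",r.camera("wrist"));print(o["joint_positions"],o["position"],o["ee_rot"],i)
np.savez("w1.npz",**i)
E
```

```text
[ 0.59031659  0.42588164 -0.31494082  1.42709652  0.12694809  1.30815155
 -0.13178348] [ 0.60907926 -0.27934259  0.26766407] [ 3.14101906 -0.00583385  1.17009092] {'intrinsics': array([[332.61052554,   0.        , 253.76780945],
       [  0.        , 332.61052554, 191.25916042],
       [  0.        ,   0.        ,   1.        ]]), 'origin': array([ 0.63650841, -0.21486527,  0.41067391]), 'orientation': array([ 2.86339971e+00,  3.51148633e-05, -3.99610781e-01])}
```

View pics/w1.png

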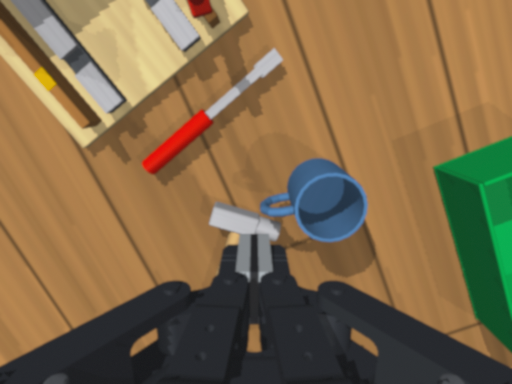

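The wrist view shows the chisel (210,115), the mug (328,200) and the hammer head (243,220). The catch tip only just shows, at (200,5). I'll move inward and look again.

send_rows --steps "0.05 -0.04 0 0 0 -5;0.045 -0.03 0 0 0 -5;0 0 0 0 0 0"

```text
t: 2.02
position: [0.5742, -0.171, 0.2677]
ee_rot: [-3.141, -0.002, 1.338]
ft_force: [-0.8, -0.8, 0.4]
opening: -0.0
finger_force: 0.0
```

```bash
python3 - <<'E'
from h import *
o=r.get_obs();i=r.camera_info("wrist");cv2.imwrite("pics/w2.png",r.camera("wrist"));print(o["joint_positions"],o["position"],o["ee_rot"])
img=cv2.imread("pics/w2.png");hsv=cv2.cvtColor(img,cv2.COLOR_BGR2HSV)
m=cv2.inRange(hsv,(0,150,60),(6,255,255))|cv2.inRange(hsv,(174,150,60),(180,255,255))
n,l,s,ct=cv2.connectedComponentsWithStats(m)
for k in range(1,n):
    if s[k][4]>60: print(s[k],ct[k])
E
```

```text
[ 0.52606396  0.30141329 -0.38821764  1.60546799  0.11659662  1.25829247
 -0.11471783] [ 0.57424389 -0.17098881  0.26771713] [-3.14111229e+00 -1.65663721e-03  1.33836860e+00]
[ 272   18   27   95 1550] [284.86903226  70.76064516]
[ 195  182   74   49 1256] [230.8343949  206.44187898]
```

View pics/w2.png

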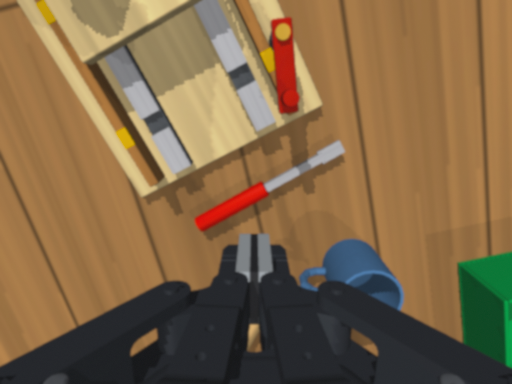

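The catch now shows whole: gold pivot screw at (283,32), bar end at (289,110), peg top at about (290,99). The bar's edges run from (273,22) to (280,112) and from (292,20) to (298,108).

```bash
python3 - <<'E'
from h import *
for nm,p in dict(piv=(283,32,.067),pegtop=(290,98,.098),e1=(273,22,.066),e2=(280,112,.066),f1=(292,20,.066),f2=(298,108,.066),ym=(125,138,.045),ym2=(268,60,.045)).items():
    print(nm,toR(onz("wrist",*p)))
a=[toR(onz("wrist",*p)) for p in((273,22,.066),(280,112,.066),(292,20,.066),(298,108,.066))]
for u,v in((0,1),(2,3)): d=a[v]-a[u];print("ang",np.arctan2(-d[1],d[0]))
t=onz("top",245.8,207,.11);print("torso",toR(t))
c,y=rails()
for nm,q in dict(pre=(-.245,0),contact=(-.219,0),end=(-.105,0)).items(): print(nm,toW(*q))
E
```

```text
piv [0.06223596 0.10706746]
pegtop [0.11763271 0.08453661]
e1 [0.05011991 0.10258087]
e2 [0.12716414 0.07256076]
f1 [0.05670817 0.11917582]
f2 [0.13188046 0.09036068]
ym [ 0.07656654 -0.08933028]
ym2 [0.07647869 0.08519922]
ang 0.3715503005522336
ang 0.3660460200735659
torso [-0.11638659 -0.03044794]
pre [0.45467768 0.21581837]
contact [0.46078573 0.19054602]
end [0.48756719 0.07973648]
```

send_rows --steps "0 0 0 0 0 -9;0 0 0 0 0 -9;0 0 0 0 0 -9;0.05 -0.003 0 0 0 0;0.05 -0.003 0 0 0 0;0.05 -0.003 0 0 0 0;0.05 -0.003 0 0 0 0;0.05 -0.003 0 0 0 0;0.05 -0.003 0 0 0 0;0.05 -0.003 0 0 0 0;0.054 -0.004 0 0 0 0;0 0 0 0 0 0"

```text
t: 3.58
position: [0.4569, 0.2146, 0.2677]
ee_rot: [3.141, -0.002, 1.808]
ft_force: [0.9, -0.8, 0.1]
opening: -0.0001
finger_force: 0.0
```

```bash
python3 - <<'E'
from h import *
o=r.get_obs();print(o["joint_positions"],o["position"],o["ee_rot"],"rails",toR(o["position"]),"yawerr",np.degrees(o["ee_rot"][2]-rails()[1])-180)
E
```

```text
[ 0.13634414  0.15203131 -0.72996384  1.8114116   0.10621367  1.21679454
 -0.38780469] [0.45693147 0.21462472 0.26774526] [ 3.14068408e+00 -1.99201702e-03  1.80763768e+00] rails [-0.24331029  0.0019103 ] yawerr -0.017194277641976896
```

send_rows --steps "0.003 0.002 0.05 0 0 0;0 0 0.05 0 0 0;0 0 0.05 0 0 0;0 0 0.04 0 0 0;0 0 0.016 0 0 0;0 0 0 0 0 0"

```text
t: 4.32
position: [0.4595, 0.2132, 0.0607]
ee_rot: [-3.14, 0.001, 1.8]
ft_force: [1.2, 1.5, 1.2]
opening: 0.0001
finger_force: 0.0
```

```bash
python3 - <<'E'
from h import *
o=r.get_obs();print(o["position"],o["ft_force"],"rails",toR(o["position"]))
cv2.imwrite("pics/t2.png",cv2.resize(r.camera("top")[150:250,180:310],None,fx=5,fy=5,interpolation=cv2.INTER_CUBIC))
E
```

```text
[0.45945414 0.21324124 0.06072567] [1.18587804 1.45980851 1.18791876] rails [-0.24137288  0.00403735]
```

View pics/t2.png

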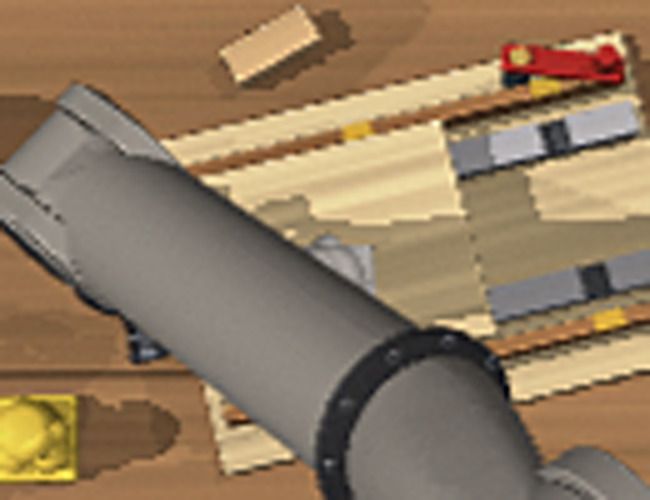

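send_rows --steps "-0.005 -0.004 0 0 0 0;-0.005 0 0 0 0 0;-0.004 0 0 0 0 0;-0.004 0 0 0 0 0;-0.004 0 0 0 0 0;-0.004 0 0 0 0 0;-0.004 0 0 0 0 0;-0.005 0 0 0 0 0;-0.005 0 0 0 0 0;-0.005 0 0 0 0 0;-0.005 0 0 0 0 0;-0.005 0 0 0 0 0"

```text
t: 5.88
position: [0.4677, 0.1597, 0.0613]
ee_rot: [-3.142, 0.0, 1.802]
ft_force: [-0.2, 3.9, 0.9]
opening: -0.0004
finger_force: 1.7
```

```bash
cat > s.py <<'E'
from h import *
o=r.get_obs();c,y=rails();f=o["ft_force"];print(o["t"],"rails",toR(o["position"]),o["position"][2],"f along",f[0]*np.cos(y)+f[1]*np.sin(y),f, "yawerr",np.degrees(o["ee_rot"][2]-y)-180)
E
python3 s.py
```

```text
5.875 rails [-0.18742778 -0.00050665] 0.06128924413660613 f along -3.87221452082223 [-0.22300717  3.92980611  0.94379044] yawerr -0.3324595607836045
```

send_rows --steps "-0.005 0 0 0 0 0;-0.005 0 0 0 0 0;-0.005 0 0 0 0 0;-0.005 0 0 0 0 0;-0.005 0 0 0 0 0;-0.005 0 0 0 0 0;-0.005 0 0 0 0 0;-0.005 0 0 0 0 0;-0.005 0 0 0 0 0;-0.005 0 0 0 0 0;-0.004 0 0 0 0 0;-0.003 0 0 0 0 0"

```text
t: 7.38
position: [0.4808, 0.1043, 0.0613]
ee_rot: [-3.142, 0.0, 1.802]
ft_force: [-1.4, 3.8, 1.3]
opening: 0.0004
finger_force: 1.9
```

```bash
python3 s.py;python3 - <<'E'
from h import *
cv2.imwrite("pics/t3.png",cv2.resize(r.camera("top")[150:250,190:330],None,fx=5,fy=5,interpolation=cv2.INTER_CUBIC))
E
```

```text
7.375 rails [-0.13047865 -0.0008458 ] 0.061274792747205736 f along -4.003730352797569 [-1.41362316  3.77734971  1.26288065] yawerr -0.33517444272177954
```

View pics/t3.png

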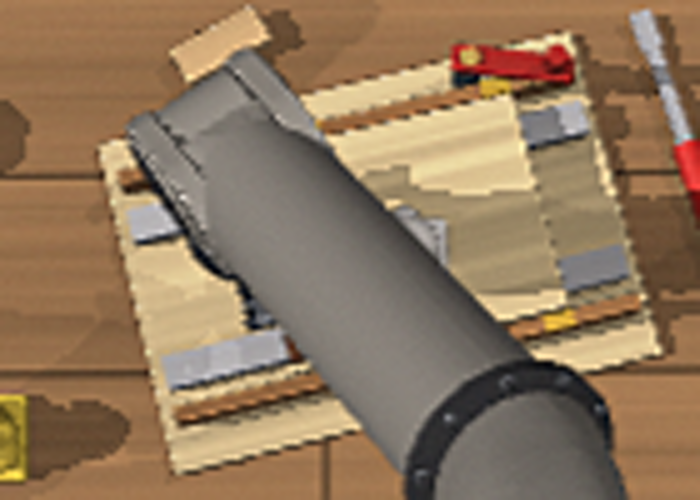

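The board has moved along straight, its front edge now running from crop (515,95) to (565,300). The torso still stands at (425,230). From here I'll go slowly.

send_rows --steps "-0.002 0 0 0 0 0;-0.002 0 0 0 0 0;-0.002 0 0 0 0 0;-0.002 0 0 0 0 0;-0.002 0 0 0 0 0;-0.002 0 0 0 0 0;-0.002 0 0 0 0 0"

```text
t: 8.3
position: [0.484, 0.0908, 0.0613]
ee_rot: [3.142, 0.0, 1.802]
ft_force: [-0.2, 3.2, 1.4]
opening: 0.0
finger_force: 2.0
```

```bash
python3 s.py;python3 - <<'E'
from h import *
for q in((190+514/5,150+95/5),(190+565/5,150+300/5)): print("front at t3",toR(onz("top",q[0]-.4,q[1]-.4,.059)))
E
```

```text
8.3 rails [-0.116628   -0.00089161] 0.06128121597646561 f along -3.1362513343110483 [-0.24333414  3.16774004  1.40608915] yawerr -0.32807790859919805
front at t3 [0.07948602 0.07450429]
front at t3 [ 0.07581132 -0.07805062]
```

send_rows --steps "-0.0015 0 0 0 0 0;-0.0015 0 0 0 0 0;-0.0015 0 0 0 0 0;-0.0015 0 0 0 0 0;0 0 0 0 0 0"

```text
t: 8.93
position: [0.4853, 0.084, 0.0611]
ee_rot: [-3.141, 0.001, 1.802]
ft_force: [-0.3, 1.0, -0.2]
opening: -0.0002
finger_force: 0.6
```

```bash
python3 s.py
```

```text
8.925 rails [-0.1097085  -0.00124327] 0.06109470769105792 f along -1.0099749667715379 [-0.26250392  0.97561015 -0.23423702] yawerr -0.3685813752581737
```

send_rows --steps "-0.001 0 0 0 0 0;-0.001 0 0 0 0 0;0 0 0 0 0 0"

```text
t: 9.3
position: [0.4855, 0.083, 0.0611]
ee_rot: [-3.141, 0.0, 1.802]
ft_force: [-1.3, 2.0, -1.1]
opening: -0.0001
finger_force: 1.3
```

```bash
python3 s.py
```

```text
9.3 rails [-0.10869436 -0.00120403] 0.06110489651477044 f along -2.259828866496643 [-1.25717521  2.02104903 -1.0617974 ] yawerr -0.32884724399039555
```

send_rows --steps "-0.001 0 0 0 0 0;-0.001 0 0 0 0 0;0 0 0 0 0 0"

```text
t: 9.68
position: [0.4861, 0.0809, 0.0612]
ee_rot: [-3.141, 0.0, 1.802]
ft_force: [-1.6, 1.6, -1.2]
opening: 0.0002
finger_force: 1.1
```

```bash
python3 s.py
```

```text
9.675 rails [-0.10645832 -0.00113661] 0.06115972365885709 f along -1.9556063208064227 [-1.63116461  1.61767806 -1.20037046] yawerr -0.34568608623752084
```

```bash
python3 - <<'E'
from h import *
cv2.imwrite("pics/s2.png",cv2.resize(r.camera("scene")[150:250,170:320],None,fx=5,fy=5,interpolation=cv2.INTER_CUBIC))
E
```

```text
(no output)
```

View pics/s2.png

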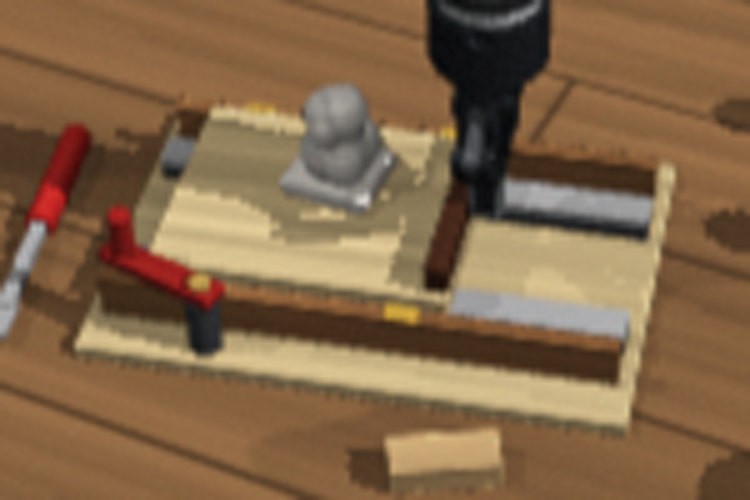

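```bash
python3 - <<'E'
from h import *
i=r.camera_info("scene");from scipy.spatial.transform import Rotation as T
R=T.from_euler('xyz',i["orientation"]).as_matrix();K=i["intrinsics"]
def pr(x,y,z):
    p=K@(R.T@(np.append(toW(x,y),z)-i["origin"]));u=p[:2]/p[2];return np.round((u+.4-[170,150])*5)
for nm,o,dz in(("seat",0,0),("up0",0,.007),("up2",.002,.007),("up-5",-.005,.007)):
    print(nm,"frontfar",pr(.1+o,-.08,.052+dz),"frontnear",pr(.1+o,.08,.052+dz),"batnear top rear/front",pr(-.1+o,.075,.074+dz),pr(-.084+o,.075,.074+dz),"bat far top rear",pr(-.1+o,-.075,.074+dz),"slab rear near top",pr(-.1+o,.08,.052+dz))
print("marks",pr(-.07,.088,.045),pr(.07,-.088,.045),pr(-.07,-.088,.045),"guide end near",pr(.0,.094,.045))
img=cv2.cvtColor(cv2.imread("pics/s2.png"),cv2.COLOR_BGR2HSV)
E
```

```text
seat frontfar [216. 107.] frontnear [147. 262.] batnear top rear/front [453. 274.] [428. 270.] bat far top rear [497. 122.] slab rear near top [452. 304.]
up0 frontfar [215.  99.] frontnear [146. 254.] batnear top rear/front [453. 266.] [428. 262.] bat far top rear [497. 114.] slab rear near top [452. 296.]
up2 frontfar [212.  99.] frontnear [143. 254.] batnear top rear/front [450. 265.] [425. 262.] bat far top rear [494. 114.] slab rear near top [448. 296.]
up-5 frontfar [222. 100.] frontnear [154. 255.] batnear top rear/front [461. 267.] [436. 263.] bat far top rear [504. 115.] slab rear near top [459. 298.]
marks [403. 315.] [261. 113.] [457. 138.] guide end near [293. 306.]
```

```bash
python3 - <<'E'
import cv2
a=cv2.imread("pics/s2.png")
cv2.imwrite("pics/s3.png",cv2.resize(a[170:320,380:530],None,fx=4,fy=4))
E
```

```text
(no output)
```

View pics/s3.png

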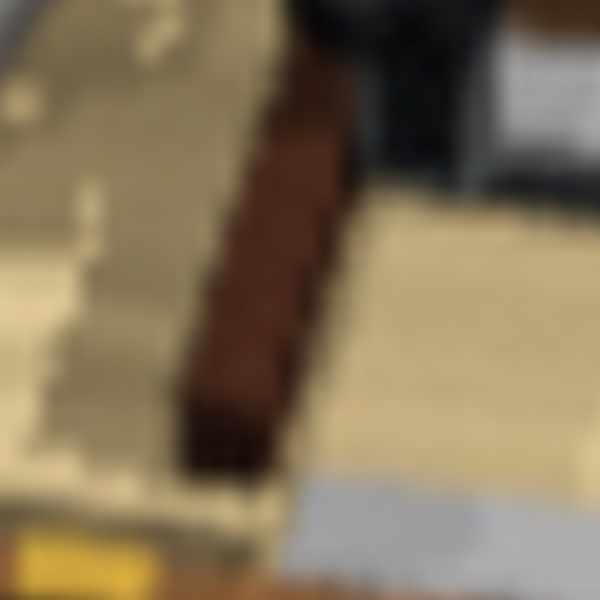

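The picture shows the batten's near top corners at (427,269) and (453,270). That matches the seated prediction of (428,270) and (453,274), and is about 8 px below where an undropped board would show. The board has dropped and the torso still stands. Next is the catch: retract, rise, and move across to behind the peg.

send_rows --steps "0.03 0 0 0 0 0;0 0 -0.05 0 0 0;0 0 -0.05 0 0 0;0 0 -0.05 0 0 0;-0.044 0.02 0 0 0 0;-0.044 0.02 0 0 0 0;-0.044 0.02 0 0 0 0;-0.044 0.02 0 0 0 0;-0.044 0.02 0 0 0 0;-0.044 0.02 0 0 0 0;0 0 0 0 0 0"

```text
t: 11.1
position: [0.6576, -0.1259, 0.2103]
ee_rot: [-3.14, 0.003, 1.794]
ft_force: [-0.0, 0.8, 0.5]
opening: 0.0001
finger_force: 0.0
```

send_rows --steps "0 0 0 0 0 -10;0 0 0 0 0 -10;0 0 0 0 0 -10;0 0 0 0 0 -10;0 0 0 0 0 -10;0 0 0 0 0 -10;0 0 0 0 0 -9;0 0 0 0 0 0"

```text
t: 12.1
position: [0.6562, -0.1191, 0.2113]
ee_rot: [-3.141, -0.0, 3.005]
ft_force: [0.3, -0.5, 0.2]
opening: 0.0001
finger_force: 0.0
```

```bash
python3 s.py; python3 - <<'E'
from h import *
o=r.get_obs();print(o["joint_positions"])
img=r.camera("top")
cv2.imwrite("pics/t4.png",img);hsv=cv2.cvtColor(img,cv2.COLOR_BGR2HSV)
m=cv2.inRange(hsv,(0,150,60),(6,255,255))|cv2.inRange(hsv,(174,150,60),(180,255,255))
n,l,s,ct=cv2.connectedComponentsWithStats(m)
for k in range(1,n):
    if s[k][4]>20: print(s[k],ct[k])
m=cv2.inRange(hsv,(0,60,20),(12,255,110));m[:150]=0;m[250:]=0;m[:,:200]=0;m[:,300:]=0
n,l,s,ct=cv2.connectedComponentsWithStats(m)
for k in range(1,n):
    if s[k][4]>40: print("dark",s[k],ct[k])
E
```

```text
12.1 rails [0.12785048 0.11722516] 0.211341286193291 f along 0.5876516201131133 [ 0.27917365 -0.53709824  0.22471977] yawerr 68.58844958691779
[ 0.6625181   0.54822835 -0.8062452   1.49815058  0.40566953  1.26890015
  1.24239742]
[280 159  25   8 128] [293.296875 162.265625]
[149 173  17  15  59] [159.20338983 182.84745763]
[325 178  13  27 146] [330.76712329 190.8630137 ]
[ 53 188  17  11 103] [ 61.10679612 193.2038835 ]
[ 48 242  18   8 101] [ 56.2970297  245.51485149]
dark [245 179  14  42 158] [251.56329114 199.56962025]
```

send_rows --steps "0 0.0045 0.045 0 0 0;0 0 0.045 0 0 0;0 0 0.035 0 0 0;0 0 0.01 0 0 0;0 0 0 0 0 0"

```text
t: 12.78
position: [0.6575, -0.1145, 0.0766]
ee_rot: [-3.141, 0.0, 3.006]
ft_force: [0.2, -0.7, -1.1]
opening: 0.0001
finger_force: 0.0
```

```bash
python3 s.py; python3 - <<'E'
from h import *
print("batten mid",toR(onz("top",251.6,199.6,.074)),toR(onz("top",251.6,199.6,.081)))
E
```

```text
12.775 rails [0.12370922 0.11950726] 0.07663287870479883 f along 0.7018901065378014 [ 0.2184743  -0.66929629 -1.07190297] yawerr 68.6300720817807
batten mid [-0.08983857 -0.00318104] [-0.09009134 -0.00456355]
```

send_rows --steps "0.006 0 0 0 0 0;0.005 0 0 0 0 0;0.004 0 0 0 0 0;0.0064 -0.0017 0 0 0 6;0.0064 -0.0017 0 0 0 6;0.0064 -0.0017 0 0 0 6;0.0064 -0.0017 0 0 0 6;0.0064 -0.0017 0 0 0 6;0.0064 -0.0017 0 0 0 6"

```text
t: 13.9
position: [0.6038, -0.1076, 0.0769]
ee_rot: [3.141, 0.002, 2.374]
ft_force: [0.9, -0.7, 0.1]
opening: 0.0005
finger_force: 0.3
```

```bash
cat > c.py <<'E'
from h import *
img=r.camera("top");hsv=cv2.cvtColor(img,cv2.COLOR_BGR2HSV)
m=cv2.inRange(hsv,(0,150,60),(6,255,255))|cv2.inRange(hsv,(174,150,60),(180,255,255))
n,l,s,ct=cv2.connectedComponentsWithStats(m)
for k in range(1,n):
    if s[k][4]>20 and 260<ct[k][0]<320: print(s[k],ct[k],toR(onz("top",*ct[k],.07)))
o=r.get_obs();t=toR(o["position"])-[.055,.108];a=np.radians(69-(np.degrees(o["ee_rot"][2]-rails()[1])-180))+.37
y=o["ee_rot"][2]-rails()[1];ex=np.array([np.cos(y),np.sin(y)]);ey=np.array([np.sin(y),-np.cos(y)])
print("r in tool",t@ex,t@ey,"tool swing deg",np.degrees(a))
E
python3 s.py; python3 c.py
```

```text
13.9 rails [0.10439734 0.06897132] 0.0769113308858839 f along 0.8872888018686705 [ 0.91774961 -0.69102583  0.14648538] yawerr 32.44926824725039
[280 158  21  19 125] [291.224 168.024] [0.07438017 0.07485993]
r in tool -0.019740680693625626 -0.059655718753066245 tool swing deg 57.82935381802834
```

send_rows --steps "0.0064 -0.0017 0 0 0 6;0.0064 -0.0017 0 0 0 6;0.0064 -0.0017 0 0 0 6;0.0064 -0.0017 0 0 0 6;0.0064 -0.0017 0 0 0 6;0.002 0 0 0 0 2;0 0 0 0 0 0"

```text
t: 14.82
position: [0.5785, -0.0846, 0.0766]
ee_rot: [-3.142, 0.001, 1.821]
ft_force: [-0.3, -1.1, 1.2]
opening: 0.0
finger_force: 0.8
```

```bash
python3 s.py; python3 c.py
```

```text
14.825 rails [0.07608484 0.04976263] 0.07656591694555846 f along 1.0164003035955 [-0.29447769 -1.11683685  1.17399735] yawerr 0.7389546060180407
[280 158  12  24 100] [285.69 171.06] [0.05244442 0.06880515]
r in tool -0.0203552512110345 -0.05841114880107027 tool swing deg 89.4762750518416
```

send_rows --steps "0.0015 0 0 0 0 0;0.0015 0 0 0 0 0;0 0 0 0 0 0"

```text
t: 15.25
position: [0.5785, -0.0844, 0.0765]
ee_rot: [3.141, 0.004, 1.818]
ft_force: [1.1, -6.4, 0.8]
opening: -0.0003
finger_force: 3.6
```

```bash
python3 s.py
```

```text
15.25 rails [0.07588872 0.04981042] 0.07653461057676669 f along 6.451952161780165 [ 1.11458452 -6.36833584  0.82554071] yawerr 0.6007818319879448
```

The push force rises with no further motion, so the catch is at its stop. I'll press once more, then retreat straight back and up.

send_rows --steps "0.002 0 0 0 0 0;0 0 0 0 0 0;-0.015 0 0 0 0 0;-0.02 0 0 0 0 0;0 0 -0.05 0 0 0;0 0 -0.05 0 0 0;-0.05 0 -0.03 0 0 0;-0.05 0 0 0 0 0;-0.05 0 0 0 0 0;-0.05 0 0 0 0 0;0 0 0 0 0 0;0 0 0 0 0 0"

```text
t: 16.75
position: [0.635, -0.3063, 0.2056]
ee_rot: [3.142, -0.002, 1.82]
ft_force: [0.6, 0.3, -0.3]
opening: 0.0001
finger_force: 0.0
```

```bash
python3 s.py; python3 c.py; python3 - <<'E'
from h import *
a=cv2.resize(r.camera("top")[150:250,200:320],(390,325),interpolation=cv2.INTER_CUBIC)
b=cv2.resize(r.camera("scene")[150:250,170:290],(390,325),interpolation=cv2.INTER_CUBIC)
cv2.imwrite("pics/fin.png",np.hstack([a,b]))
E
```

```text
16.75 rails [0.30483316 0.05259087] 0.20562351208000748 f along -0.15561283473581866 [ 0.61382878  0.308449   -0.29677087] yawerr 0.6790828968985068
[280 158  12  24 114] [285.8245614  170.42982456] [0.05349748 0.07092922]
r in tool -0.24810113502375353 -0.05823396478247367 tool swing deg 89.43147091264612
```

View pics/fin.png

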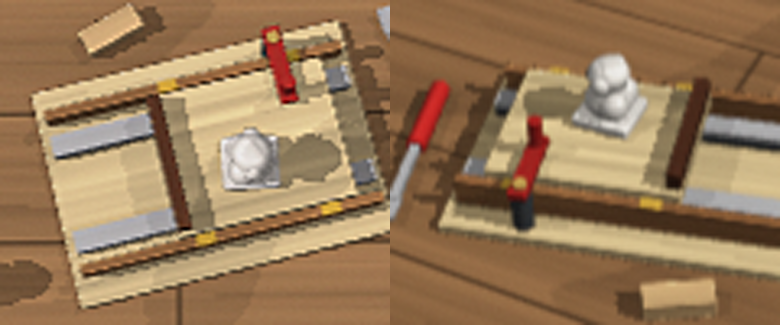

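The final picture shows the board seated and the torso standing at (250,160). The catch lies straight across the board's edge, from (272,36) to (290,98), and the arm is clear of everything.

```bash
python3 -c "
from station import r
print(r.job_done())"
```

```text
the job is handed in; nothing more can be done
None
```

The job is handed in at about 17 s: the board has dropped into its notches with the torso still standing, the red catch was pushed to its stop and lies straight across the board's edge, and the bystanders in the final view look unmoved.

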